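# Check a cheese with the infrared thermometer, then snap its lens cap on

### The job

Lift the pocket infrared thermometer out of its white block and hold it still, pointing straight down at the middle of the larger cheese from about 5 cm above the rind, for a good second. Then push its nose down into the lens cap that stands in the block until it clicks, keep pressing firmly for a moment with the cap fully home, and lift the capped thermometer clear of the block; finish while still holding it up there, upright and still. Do not touch either cheese with it and leave everything else where it lies.

Things in the scene. Friction and masses are not known exactly. Their poses are not given: they have to be found in the camera images.
- thermometer: Pocket infrared thermometer, 125 mm long, 90 g, hanging upright, lens down, in the block's bore. Origin at the centre of the lens face, z up its length. Black round nose below (lens), black collar 36 mm across from 26 to 30 mm, then a flat-sided grey body from 30 to 125 mm, 26 mm thick along x, 36 mm wide along y, display on the -x face. Grip the 26 mm way, from above, about 95 mm up.
- lens (a point): Centre of the thermometer's lens face, the tip of the nose; it looks along the thermometer's -z. The nose is 20 mm in diameter and 26 mm long, its tip bevelled to 15 mm, with a snap bead 24 mm in diameter that starts 8 mm, crests 12 mm and ends 15 mm above the lens.
- collar (a point): on the thermometer's axis at the underside of the collar, 26 mm above the lens: this face meets the cap's rim when the cap is fully home
- cap: Loose black snap cap, a round cup 36 mm in outer diameter and 31 mm high, 22 g, standing mouth up in the block's well, 17 mm of it above the block's top. Origin at the centre of its underside, z up. Inside 26 mm in diameter, floor 3 mm thick. Four sprung tongues inside, 9.5 mm below the rim, narrow it to 21 mm and snap behind the nose's bead; it then stays on when lifted, with 1 mm of play.
- mouth (a point): Centre of the cap's mouth, level with its rim, 31 mm above its underside. Pushing the nose in: resistance starts with the lens about 17 mm below the rim, grows to about 8 or 9 N at 20 mm, drops (the click) at 22 mm; the collar meets the rim, a hard stop, with the lens 26 mm below it.
- block: White polyethylene block screwed to the bench, 60 mm (x) by 150 mm (y) by 36 mm high, origin at the centre of its underside. At y = -40 mm a through bore 28 mm in diameter in which the thermometer hangs by its collar; at y = +40 mm a well 39 mm in diameter and 14 mm deep that holds the cap with about 1 mm of play.
- well (a point): centre of the floor of the block's well, 22 mm above the bench, where the cap stands
- tomme: The larger cheese, a round wheel 200 mm in diameter and 85 mm high, loose, 2.6 kg, flat on the bench; origin at the centre of its underside. It lies on either side of the block.
- tomme_top (a point): middle of the larger cheese's top face, 85 mm above the bench
- caciotta: The smaller cheese, a round wheel 124 mm in diameter and 60 mm high with the same rind, loose, on the other side of the block; origin at the centre of its underside. To be left alone.
- brush: Wooden rind brush, 150 mm (y) by 50 mm (x) by 40 mm high, lying bristles down beyond the block; origin at the centre of its underside. To be left alone.
- trier: Steel cheese trier (sampling iron) lying on the bench beyond the block, beside the brush: a wooden cross handle 85 mm wide and 18 mm thick at its origin and a steel tube 13 mm thick running 150 mm along its +x. To be left alone.
There are look-alikes about, which are no part of the job. What is shaped like the thermometer but blue or purple is not meant.

How it is judged:
By the outcome, as a careful person would: the job done as asked, in the order asked, and still so for the second after the job is handed in, while the arm keeps its last pose, push and grip.
It also fails if it takes over 51 s, if anything falls off the work surface, if the arm or the gripper's body presses on something with over 40 N, if the wrist force passes 120 N, or if a joint passes its speed limit or range.

### The arm

A 6-joint arm with a two-finger parallel gripper is mounted at the origin on the work surface. World frame = base frame: x ahead of the robot, y to its left, z up, the work surface at z = 0. Lengths are in m, angles in rad, forces in N, time in s.
With the tool pointing down it reaches from about 0.3 to 0.875 m from the base axis. Payload 6.4 kg.
Tool frame: the origin (TCP) lies on the mounting face of the last link; the fingertips stand 173 mm ahead of it and the grasp point (between the pads) lies 155 mm ahead of it (ctrl.grip_point_offset is the distance from the TCP to the grasp point, in m); z points along the fingers, y is the line along which they close (so a half turn about z gives the same grasp; the last joint's range is limited). The gripper opens to 85 mm and grips with 20 to 120 N. Pads are 22 mm wide; open, the fingers measure 114 mm over their backs; the gripper's body (76 mm by 85 mm) begins 54 mm behind the grasp point. The pads swing forward as they close: fully open they stand 13 mm farther back than shut.
Start: joints at [0.946, 0.181, 1.607, -0, 1.354, -0.206], TCP at [0.234, 0.525, 0.405] pointing down, gripper open.
Joint ranges: [-2.99, 2.99], [-0.89, 2.07], [0.3, 2.58], [-1.14, 4.28], [0, 2.63], [-3.12, 3.12]. Speed limits (rad/s): [2.57, 2.57, 3.01, 3.14, 3.14, 3.14].

### API

Orientations are given as a unit quaternion [w, x, y, z].
In Python, from bench import status, imaging, ctrl, models gives the robot as it stands.
- The arm moves only by the tool send_rows, never from a script. Its argument "commands" is a list that holds one entry, the list of rows, each a list of 6 numbers: the shift along the tool's x, y, z normalised to -1 to 1, where 1 is 3 cm, then the turn, a rotation vector about the tool's x, y, z normalised to -1 to 1, where 1 is 0.1 rad. A call has 1 to 8 rows; each row shifts and turns the commanded pose from where the row before left it, along the tool's axes as they then stand; what a row does not reach is not made up. A row lasts 1/12 s, in which the tool goes at most 41.7 mm and 7.16 degrees, less where a joint would pass 70% of its speed; a pose out of reach is approached as far as the arm can. A call with a number of a shift or a turn outside -1 to 1 is refused whole. A call with a gripper value outside its range is refused whole. "jaw" is the opening, from 0 (shut) to 1 (fully open), set as the call begins (left out, the last holds). The fingers move at their own pace and stop on an object; the grip force is fixed at half the most. Time passes only in rows, so rows that do not move let the fingers close. It gives the time, the measured TCP pose, the force, the opening and the grip force at its end, in the units of the state.
- status.get_obs(): the state, without advancing time (a new reading comes with each control period).
- imaging.camera(name): name is "scene" or "top" or "wrist"; returns a dict with "image" (480x640x3 uint8, blue, green, red), "depth" (480x640 float32, m along the optical axis (not along the pixel's ray), 0 where there is no reading), "mtx" (3x3 intrinsics, pixels), "k1" (the pictures are not rectified: a ray, as slopes to the right and down, at radius r is drawn at 1 + k1 r^2 times it, then the intrinsics apply), "pose" (4x4, takes a point from camera to world coordinates). Camera axes: x right, y down, z forward; pixel columns grow to the right and rows downward; lengths in m; the calibration is good to about 2 mm. A picture is of the moment at which its call begins.
- ctrl.hand_in(): hands the job in; it is judged then, once.
Trained networks look in a picture, given as the dict that the camera call returned (one of the last four; its "shot" number tells which), for a name from the list of things; names that differ only in an ending like _2 or _b are one class to them, and where a whole thing is asked for, a point or a joint stands for the part that bears it (a point fixed in the world has none). Each returns a list of dicts, best first, with "confidence" (0 to 1); they miss things now and then, are a little off and sometimes report something else, mostly with a low value. They report only what shows in the picture. A call takes as long as a camera call. They do not tell look-alikes from the thing itself.
- models.recognise(picture, name): "centre" ([column, row] in pixels, amid what is visible of it).
- models.regions_of(picture, name): "region" (480x640 bool, what is visible of it) and "centre" ([column, row] in pixels, amid what is visible of it).
The state is a dict: "time_s": time; "q": joint angles; "dq": joint speeds; "joint_efforts": joint torques, N m; "eef_pos": TCP position; "eef_rot": TCP orientation; "wrist_force": force on the tool from outside, world axes, zero at the start; "torque": the same for the moment, N m; "opening": opening from 0.0 (shut) to 1.0 (fully open); "grasp_force": force on a finger pad.
Only numpy, scipy, OpenCV 4.12 (cv2) and the standard library are available. Lean on these libraries where they do the work, as an engineer would, in place of code of your own. Each camera call takes 0.05 s, during which the arm holds its last target. There are 200 camera calls.

## Working session

There is one attempt and no reset: what is moved stays moved. The work goes in short steps, Python scripts to look and compute and a tool call to move; the robot and the scene stay as the last step left them, time stands still between calls to the robot, and variables do not carry over. Pictures are saved under pics/ and viewed, at most 10 in all, crops included, and the job is handed in when it is done.

Besides the shell and the picture viewer there is one more tool, called after ">>>" in YAML: its name, and indented under it one key for each argument. send_rows: Moves the arm, as the interface text tells. Its arguments: {"type":"object","properties":{"commands":{"type":"array"},"jaw":{"type":"number"}},"required":["commands"]}

```bash
mkdir -p pics
cat > h.py <<'E'
import numpy as np, cv2
from bench import status, imaging, ctrl, models
def px2w(p,uv,d=None,z=None):
    K=p["mtx"];uv=np.array(uv,float)
    a=np.array([(uv[0]-K[0,2])/K[0,0],(uv[1]-K[1,2])/K[1,1]]);s=a.copy()
    for _ in range(20): s=a/(1+p["k1"]*(s@s))
    r=np.array([s[0],s[1],1]);T=np.array(p["pose"])
    if z is not None:
        w=T[:3,:3]@r; d=(z-T[2,3])/w[2]
    return T[:3,:3]@(r*d)+T[:3,3]
def cloud(p,m):
    K=p["mtx"];v,u=np.nonzero(m&(p["depth"]>0));d=p["depth"][v,u].astype(float)
    a=np.stack([(u-K[0,2])/K[0,0],(v-K[1,2])/K[1,1]],1);s=a.copy()
    for _ in range(20): s=a/(1+p["k1"]*(s**2).sum(1))[:,None]
    T=np.array(p["pose"]);X=np.c_[s*d[:,None],d]
    return X@T[:3,:3].T+T[:3,3],u,v
E
python3 - <<'E'
from h import *
np.set_printoptions(precision=4,suppress=True)
print(status.get_obs(),ctrl.grip_point_offset)
for c in ["top","scene"]:
    p=imaging.camera(c);cv2.imwrite(f"pics/{c}1.png",p["image"])
    print(c,p["pose"][:3,3])
    for n in ["thermometer","cap","block","tomme","caciotta","brush","trier"]:
        for r in models.regions_of(p,n)[:4]:
            X,u,v=cloud(p,r["region"])
            if len(X)<5: continue
            print(n,round(r["confidence"],2),np.array(r["centre"]),len(X),"med",np.median(X,0),"lo",np.percentile(X,2,0),"hi",np.percentile(X,98,0))
E
```

```text
{'time_s': 0.0, 'q': array([ 0.9457,  0.1815,  1.608 , -0.    ,  1.3538, -0.2063]), 'dq': array([-0.0011,  0.0003, -0.0003, -0.0002,  0.0016, -0.0007]), 'joint_efforts': array([ -0.0027, -44.4898, -35.1309,  -0.0006,   0.0096,  -0.    ]), 'eef_pos': array([0.2337, 0.5251, 0.4038]), 'eef_rot': array([-0.0003,  0.2079,  0.9782, -0.0008]), 'wrist_force': array([-0.1658,  0.2184,  0.0619]), 'torque': array([ 0.0528,  0.0318, -0.0238]), 'grasp_force': 0.0, 'opening': 1.000547561837408} 0.1547
top [0.3281 0.0078 1.2429]
thermometer 0.92 [364.4 198.5] 393 med [ 0.59   -0.0881  0.1203] lo [ 0.5785 -0.1062  0.0303] hi [ 0.6106 -0.0706  0.1281]
thermometer 0.9 [345.4 243.2] 394 med [ 0.4956 -0.0428  0.1316] lo [ 0.4827 -0.062   0.0348] hi [ 0.5153 -0.0242  0.1373]
thermometer 0.69 [368.4 302.3] 346 med [ 0.3933 -0.0958  0.1223] lo [ 0.3767 -0.1238  0.0003] hi [ 0.4124 -0.0819  0.128 ]
thermometer 0.55 [312.8 201.8] 393 med [0.5848 0.0167 0.121 ] lo [ 0.574   0.002  -0.0008] hi [0.6094 0.0326 0.1274]
cap 0.71 [305.  257.6] 253 med [0.486  0.0344 0.043 ] lo [0.468  0.0175 0.0202] hi [0.5    0.05
[... 1301 characters left out ...]
08] hi [ 0.4177 -0.0421  0.1255]
cap 0.94 [300.6 223.1] 456 med [0.4894 0.033  0.0448] lo [0.4597 0.0152 0.0286] hi [0.5072 0.0645 0.0541]
block 0.79 [290.9 262.1] 2236 med [ 0.5143 -0.0424  0.0342] lo [ 0.4639 -0.0842  0.0002] hi [0.5387 0.0685 0.0378]
caciotta 0.56 [371.2 160.4] 2803 med [0.4983 0.2509 0.0559] lo [0.4377 0.2177 0.0037] hi [0.5455 0.3236 0.0614]
brush 0.96 [364.8 347.8] 3795 med [ 0.7121 -0.1153  0.0391] lo [ 0.6761 -0.177   0.0007] hi [ 0.741  -0.0378  0.0429]
brush 0.62 [301.5 224. ] 417 med [0.4892 0.0313 0.0458] lo [0.4734 0.015  0.0308] hi [0.5066 0.0486 0.054 ]
trier 0.86 [432.5 280.8] 1210 med [0.7184 0.0681 0.0125] lo [0.672  0.0464 0.0028] hi [0.8241 0.1218 0.0178]
```

Run:
```python
import cv2
a=cv2.imread("pics/top1.png")[130:330,150:550];b=cv2.imread("pics/scene1.png")[120:400,150:500]
cv2.imwrite("pics/t1.png",cv2.resize(a,(800,400),interpolation=cv2.INTER_CUBIC));cv2.imwrite("pics/s1.png",cv2.resize(b,(700,560),interpolation=cv2.INTER_CUBIC))
```

```text
(no output)
```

View pics/t1.png

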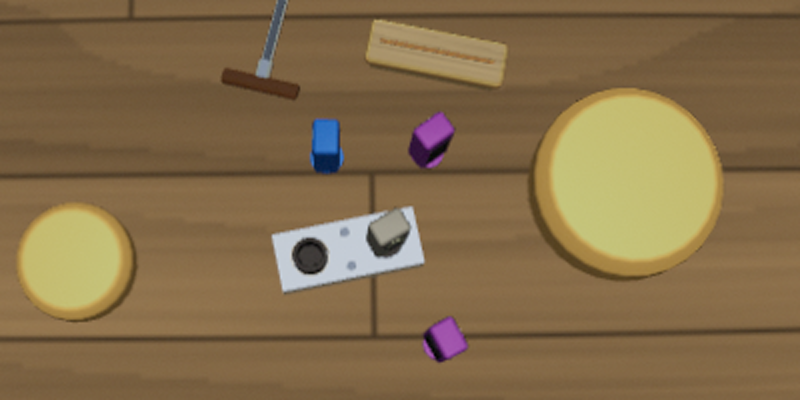

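View pics/s1.png

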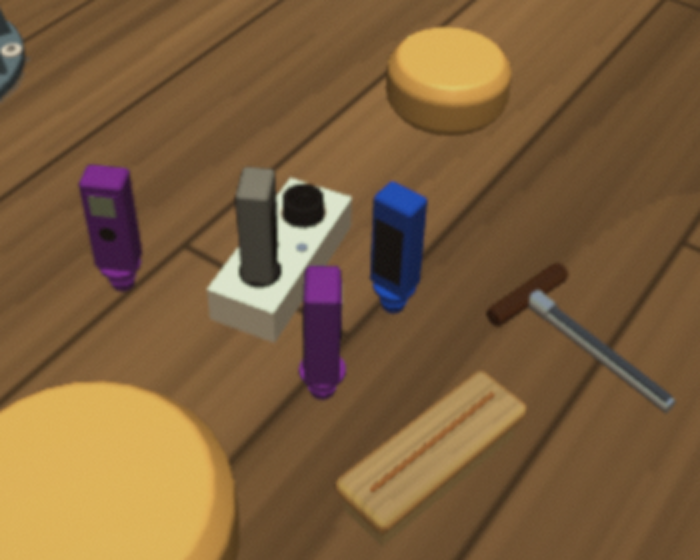

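The wanted thermometer is the grey one in the white block, at top px (345,243) and scene px (277,236). The look-alikes are blue (313,202) and two purple ones (364,198) and (368,302). The cap is at (305,258) and the tomme at (463,222). Next I'll get exact orientations and centres.

Run:
```python
from h import *
np.set_printoptions(precision=4,suppress=True)
p=imaging.camera("top")
X,u,v=cloud(p,np.ones((480,640),bool))
def sel(c,r,z0,z1): return X[(np.hypot(*(X[:,:2]-c).T)<r)&(X[:,2]>z0)&(X[:,2]<z1)]
def rect(P,n): 
    (c,s,a)=cv2.minAreaRect((P[:,:2]*1000).astype(np.float32)); print(n,len(P),np.array(c),np.array(s),a,"mean",P.mean(0),"medz",np.median(P[:,2]))
t=sel([.494,-.043],.035,.125,.15);rect(t,"therm top")
e,V=np.linalg.eigh(np.cov(t[:,:2].T));print(np.sqrt(e)*np.sqrt(12)*1000,"long axis deg",np.degrees(np.arctan2(V[1,1],V[0,1])))
b=sel([.488,-.001],.1,.030,.042);rect(b,"block top")
P=sel([.486,.034],.03,.048,.065);rect(P,"cap rim")
def circ(P): 
    A=np.c_[2*P[:,:2],np.ones(len(P))];s=np.linalg.lstsq(A,(P[:,:2]**2).sum(1),rcond=None)[0];return s[:2],np.sqrt(s[2]+s[:2]@s[:2])
print("cap circ",circ(P))
T=sel([.55,-.287],.13,.08,.1);(c,r)=cv2.minEnclosingCircle((T[:,:2]*1000).astype(np.float32));print("tomme",c,r,T.mean(0),np.median(T[:,2]))
q=imaging.camera("wrist");cv2.imwrite("pics/w1.png",q["image"]);print(q["pose"])
```

```text
therm top 254 [500.3438 -43.8618] [27.4403 36.1306] 29.94024658203125 mean [ 0.5    -0.0434  0.1332] medz 0.1334632492918797
[26.375  35.6078] long axis deg 118.77102451069476
block top 1389 [523.7081   1.7927] [122.4009 149.981 ] 11.883614540100098 mean [ 0.4917 -0.0006  0.0353] medz 0.035226761582681565
cap rim 121 [485.3933  35.1134] [34.7708 34.8357] 59.94123458862305 mean [0.4853 0.0346 0.0522] medz 0.05209941011482799
cap circ (array([0.4853, 0.035 ]), np.float64(0.015675237291712624))
tomme (556.0565795898438, -295.01641845703125) 92.55447387695312 [ 0.5559 -0.2944  0.0842] 0.0841107716310332
[[ 0.407   0.8745  0.2638  0.1673]
 [ 0.9134 -0.3897 -0.1176  0.5543]
 [-0.      0.2889 -0.9574  0.3744]
 [ 0.      0.      0.      1.    ]]
```

```bash
cat > plan.py <<'E'
from h import *
from scipy.spatial.transform import Rotation as R
import sys
# usage: plan.py x y z yaw_deg(of tool y) nrows  -> rows from measured pose
x,y,z,yaw,n=map(float,sys.argv[1:6]);n=int(n)
o=status.get_obs();q=o["eef_rot"];r=R.from_quat([q[1],q[2],q[3],q[0]]);p=np.array(o["eef_pos"])
a=np.radians(yaw);ty=np.array([np.cos(a),np.sin(a),0]);tz=np.array([0,0,-1.])
t=R.from_matrix(np.c_[np.cross(ty,tz),ty,tz]);print("now",p,"yaw",np.degrees(np.arctan2(*r.as_matrix()[1::-1,1])),"tilt",np.degrees(np.arccos(-r.as_matrix()[2,2])))
for i in range(n):
    k=n-i
    s=r.inv().apply((np.array([x,y,z])-p)/k)/.03; w=(r.inv()*t).as_rotvec()/k/.1
    row=np.round(np.r_[s,w],2);print(row.tolist(),end=",\n" if k>1 else "\n")
    p=p+r.apply(row[:3]*.03);r=r*R.from_rotvec(row[3:]*.1)
E
python3 plan.py 0.5 -0.0435 0.36 29.3 24
```

```text
now [0.23381601 0.52533996 0.40472415] yaw 66.00483414476399 tilt 0.003886408960895396
[-0.66, -0.57, 0.06, 0.0, -0.0, 0.27],
[-0.67, -0.55, 0.06, 0.0, -0.0, 0.27],
[-0.69, -0.54, 0.06, 0.0, -0.0, 0.27],
[-0.7, -0.52, 0.06, 0.0, -0.0, 0.27],
[-0.72, -0.5, 0.06, 0.0, -0.0, 0.27],
[-0.73, -0.48, 0.06, 0.0, -0.0, 0.27],
[-0.74, -0.46, 0.06, 0.0, -0.0, 0.27],
[-0.75, -0.44, 0.06, 0.0, -0.0, 0.27],
[-0.77, -0.42, 0.06, 0.0, -0.0, 0.27],
[-0.78, -0.39, 0.06, 0.0, -0.0, 0.27],
[-0.79, -0.37, 0.06, 0.0, -0.0, 0.26],
[-0.8, -0.35, 0.06, 0.0, -0.0, 0.27],
[-0.81, -0.33, 0.06, 0.0, -0.0, 0.26],
[-0.81, -0.31, 0.06, 0.0, -0.0, 0.27],
[-0.82, -0.29, 0.06, 0.0, -0.0, 0.26],
[-0.83, -0.27, 0.07, 0.0, -0.0, 0.27],
[-0.84, -0.25, 0.06, 0.0, -0.0, 0.26],
[-0.84, -0.22, 0.07, 0.0, -0.0, 0.27],
[-0.85, -0.2, 0.06, 0.0, -0.0, 0.26],
[-0.85, -0.18, 0.07, 0.0, -0.0, 0.27],
[-0.86, -0.16, 0.06, 0.0, -0.0, 0.26],
[-0.86, -0.13, 0.07, 0.0, -0.0, 0.27],
[-0.87, -0.11, 0.06, 0.0, -0.0, 0.26],
[-0.87, -0.08, 0.07, 0.0, -0.0, 0.27]
```

>>> send_rows:
  commands:
    - [[-0.66,-0.57,0.06,0,0,0.27],[-0.67,-0.55,0.06,0,0,0.27],[-0.69,-0.54,0.06,0,0,0.27],[-0.7,-0.52,0.06,0,0,0.27],[-0.72,-0.5,0.06,0,0,0.27],[-0.73,-0.48,0.06,0,0,0.27],[-0.74,-0.46,0.06,0,0,0.27],[-0.75,-0.44,0.06,0,0,0.27]]

```text
time_s: 1.57
eef_pos: [0.3224, 0.3343, 0.3904]
eef_rot: [0.0, 0.313, 0.95, 0.0]
wrist_force: [-0.6, -0.7, 0.6]
opening: 1.002
grasp_force: 0.0
```

>>> send_rows:
  commands:
    - [[-0.77,-0.42,0.06,0,0,0.27],[-0.78,-0.39,0.06,0,0,0.27],[-0.79,-0.37,0.06,0,0,0.26],[-0.8,-0.35,0.06,0,0,0.27],[-0.81,-0.33,0.06,0,0,0.26],[-0.81,-0.31,0.06,0,0,0.27],[-0.82,-0.29,0.06,0,0,0.26],[-0.83,-0.27,0.07,0,0,0.27]]

```text
time_s: 2.23
eef_pos: [0.4116, 0.1449, 0.3758]
eef_rot: [0.0, 0.412, 0.911, 0.0]
wrist_force: [0.4, 0.9, 1.0]
opening: 1.002
grasp_force: 0.0
```

>>> send_rows:
  commands:
    - [[-0.84,-0.25,0.06,0,0,0.26],[-0.84,-0.22,0.07,0,0,0.27],[-0.85,-0.2,0.06,0,0,0.26],[-0.85,-0.18,0.07,0,0,0.27],[-0.86,-0.16,0.06,0,0,0.26],[-0.86,-0.13,0.07,0,0,0.27],[-0.87,-0.11,0.06,0,0,0.26],[-0.87,-0.08,0.07,0,0,0.27]]

```text
time_s: 2.9
eef_pos: [0.5006, -0.0449, 0.3601]
eef_rot: [0.0, 0.506, 0.862, 0.0]
wrist_force: [0.5, 0.8, 1.1]
opening: 1.0
grasp_force: 0.0
```

>>> send_rows:
  commands:
    - [[0,0,0,0,0,0],[0,0,0,0,0,0],[0,0,0,0,0,0],[0,0,0,0,0,0]]

```text
time_s: 3.23
eef_pos: [0.4998, -0.0428, 0.3599]
eef_rot: [-0.0, 0.505, 0.863, 0.0]
wrist_force: [0.6, -0.3, 0.5]
opening: 0.998
grasp_force: 0.0
```

```bash
python3 plan.py 0.5 -0.0435 0.26 29.3 5
python3 - <<'E'
from h import *
np.set_printoptions(precision=4,suppress=True)
p=imaging.camera("wrist");cv2.imwrite("pics/w2.png",p["image"])
X,u,v=cloud(p,np.ones((480,640),bool))
def sel(c,r,z0,z1): return X[(np.hypot(*(X[:,:2]-c).T)<r)&(X[:,2]>z0)&(X[:,2]<z1)]
t=sel([.5,-.043],.035,.128,.145);print(len(t))
if len(t)>20:
    print(cv2.minAreaRect((t[:,:2]*1000).astype(np.float32)),t.mean(0))
P=sel([.486,.034],.03,.048,.065);print(len(P))
if len(P)>20: print(cv2.minAreaRect((P[:,:2]*1000).astype(np.float32)),P.mean(0))
E
```

```text
now [ 0.49984466 -0.04278316  0.359934  ] yaw 29.338441560784595 tilt 0.028913025689257094
[-0.0, -0.0, 0.67, -0.0, -0.0, 0.0],
[-0.01, -0.0, 0.67, -0.0, -0.0, 0.0],
[-0.0, -0.0, 0.66, -0.0, -0.0, 0.0],
[-0.01, -0.0, 0.67, -0.0, -0.0, 0.0],
[-0.0, -0.01, 0.66, -0.0, -0.0, 0.01]
2864
((502.527587890625, -43.97198486328125), (25.978635787963867, 35.311546325683594), 29.616140365600586) [ 0.5019 -0.0428  0.1349]
1107
((487.56390380859375, 34.165504455566406), (35.631675720214844, 35.31207275390625), 29.303972244262695) [0.4878 0.0345 0.0532]
```

View pics/w2.png

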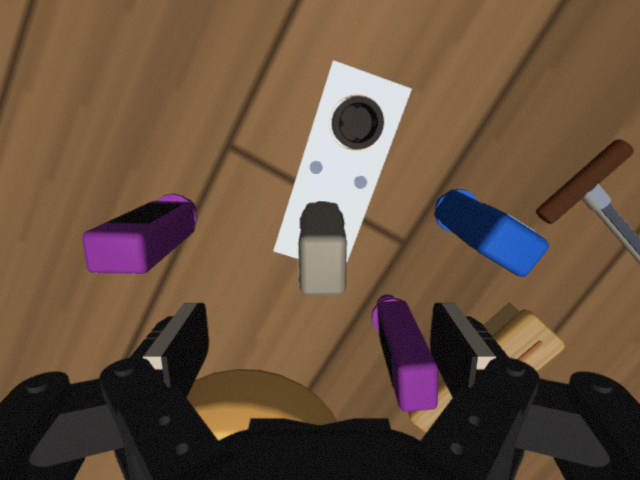

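The wrist view shows the grey thermometer at (323,262), the cap at (357,121) and the purple look-alikes clear of the fingers. The pose agrees with the top view, so I'm descending.

>>> send_rows:
  commands:
    - [[-0.05,0.02,0.6,0,0,0],[0,0,0.7,0,0,0],[0,0,0.7,0,0,0],[0,0,0.6,0,0,0],[0,0,0.45,0,0,0],[0,0,0.28,0,0,0],[0,0,0,0,0,0],[0,0,0,0,0,0]]
  jaw: 1

```text
time_s: 3.95
eef_pos: [0.5015, -0.0441, 0.2603]
eef_rot: [-0.0, 0.505, 0.863, -0.0]
wrist_force: [-0.6, 0.2, -0.2]
opening: 1.001
grasp_force: 0.0
```

>>> send_rows:
  commands:
    - [[0,0,0,0,0,0],[0,0,0,0,0,0],[0,0,0,0,0,0],[0,0,0,0,0,0],[0,0,0,0,0,0],[0,0,0,0,0,0],[0,0,0,0,0,0],[0,0,0,0,0,0]]
  jaw: 0

```text
time_s: 4.62
eef_pos: [0.5017, -0.0447, 0.2605]
eef_rot: [0.0, 0.505, 0.863, 0.0]
wrist_force: [-0.5, 0.9, 4.5]
opening: 0.299
grasp_force: 62.9
```

>>> send_rows:
  commands:
    - [[0,0,0,0,0,0],[0,0,0,0,0,0],[0,0,0,0,0,0],[0,0,0,0,0,0]]

```text
time_s: 4.95
eef_pos: [0.5017, -0.0447, 0.2605]
eef_rot: [0.0, 0.505, 0.863, 0.0]
wrist_force: [-0.5, 0.2, 4.8]
opening: 0.299
grasp_force: 63.1
```

>>> send_rows:
  commands:
    - [[0,0,-0.2,0,0,0],[0,0,-0.5,0,0,0],[0,0,-0.7,0,0,0],[0,0,-0.8,0,0,0],[0,0,-0.8,0,0,0],[0,0,-0.7,0,0,0],[0,0,-0.4,0,0,0],[0,0,-0.07,0,0,0]]

```text
time_s: 5.62
eef_pos: [0.502, -0.0447, 0.3879]
eef_rot: [0.002, 0.505, 0.863, 0.0]
wrist_force: [0.2, -0.1, -1.2]
opening: 0.295
grasp_force: 62.4
```

```bash
python3 plan.py 0.556 -0.295 0.386 29.3 12
python3 - <<'E'
from h import *
np.set_printoptions(precision=4,suppress=True)
p=imaging.camera("scene");cv2.imwrite("pics/s2.png",p["image"][40:440,100:600])
r=models.regions_of(p,"thermometer")
for a in r[:4]:
    X,u,v=cloud(p,a["region"]);print(a["confidence"],a["centre"],np.percentile(X,2,0),np.percentile(X,98,0))
E
```

```text
now [ 0.50200522 -0.04473243  0.38792187] yaw 29.2832983656511 tilt 0.2500033521829871
[-0.68, -0.21, 0.01, 0.0, 0.0, -0.0],
[-0.68, -0.21, 0.01, 0.0, 0.0, -0.0],
[-0.68, -0.21, 0.01, 0.0, 0.0, -0.0],
[-0.68, -0.21, 0.01, 0.0, 0.0, -0.0],
[-0.68, -0.21, 0.01, 0.0, 0.0, -0.0],
[-0.68, -0.21, 0.0, 0.0, 0.0, -0.0],
[-0.68, -0.21, 0.01, 0.0, 0.01, -0.0],
[-0.68, -0.21, 0.0, 0.01, 0.0, -0.0],
[-0.68, -0.21, 0.01, 0.0, 0.01, -0.0],
[-0.68, -0.21, 0.0, 0.01, 0.0, -0.0],
[-0.68, -0.21, 0.0, 0.0, 0.01, -0.0],
[-0.68, -0.2, 0.01, 0.01, 0.0, -0.0]
0.79 [272.3, 174.3] [ 0.4944 -0.0662  0.1464] [ 0.5225 -0.0347  0.2628]
0.63 [347.7, 240.3] [0.5795 0.0004 0.0109] [0.614  0.0243 0.1251]
0.56 [312.1, 284.0] [ 0.5874 -0.1114  0.0122] [ 0.6196 -0.0775  0.1257]
```

View pics/s2.png

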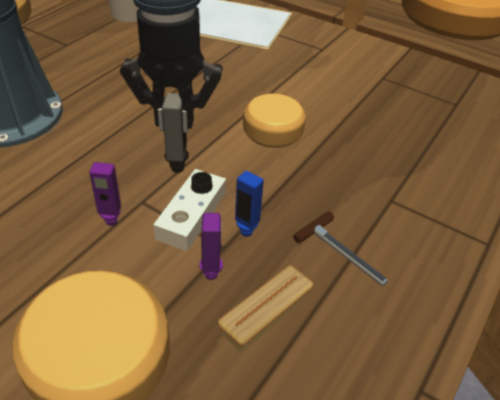

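The scene shows the thermometer lifted upright in the jaws, with its nose at crop (178,165) above the block. Moving over the tomme.

>>> send_rows:
  commands:
    - [[-0.25,-0.08,0,0,0,0],[-0.5,-0.15,0,0,0,0],[-0.68,-0.21,0.01,0,0,0],[-0.68,-0.21,0.01,0,0,0],[-0.68,-0.21,0.01,0,0,0],[-0.68,-0.21,0.01,0,0,0],[-0.68,-0.21,0.01,0,0,0],[-0.68,-0.21,0.01,0,0,0]]

```text
time_s: 6.38
eef_pos: [0.533, -0.1943, 0.3813]
eef_rot: [-0.002, 0.506, 0.863, -0.0]
wrist_force: [-0.2, -0.1, -0.7]
opening: 0.295
grasp_force: 62.4
```

>>> send_rows:
  commands:
    - [[-0.68,-0.21,0,0,0,0],[-0.68,-0.21,0,0,0,0],[-0.68,-0.21,0,0,0,0],[-0.6,-0.19,0,0,0,0],[-0.45,-0.14,0,0,0,0],[-0.22,-0.07,0,0,0,0],[0,0,0,0,0,0],[0,0,0,0,0,0]]

```text
time_s: 7.05
eef_pos: [0.5547, -0.2944, 0.3825]
eef_rot: [-0.001, 0.506, 0.863, 0.0]
wrist_force: [0.1, 0.0, -1.3]
opening: 0.294
grasp_force: 62.4
```

```bash
python3 - <<'E'
from h import *
np.set_printoptions(precision=4,suppress=True)
print(status.get_obs()["eef_pos"])
for c in ["wrist","scene","top"]:
    p=imaging.camera(c)
    X,u,v=cloud(p,np.ones((480,640),bool))
    T=X[(np.hypot(X[:,0]-.556,X[:,1]+.295)<.13)&(X[:,2]>.08)&(X[:,2]<.09)]
    (cc,r)=cv2.minEnclosingCircle((T[:,:2]*1000).astype(np.float32));print(c,len(T),cc,r,T.mean(0),T.min(0),T.max(0),np.median(T[:,2]))
    if c=="scene": 
        H=X[(np.hypot(X[:,0]-.556,X[:,1]+.295)<.05)&(X[:,2]>.1)&(X[:,2]<.16)];print("tip",H.min(0),np.percentile(H,2,0),len(H))
        cv2.imwrite("pics/s3.png",p["image"][140:480,100:500])
E
python3 plan.py 0.556 -0.295 0.386 29.3 1
```

```text
[ 0.5547 -0.2944  0.3825]
wrist 35533 (559.1532592773438, -296.4148864746094) 90.3906021118164 [ 0.5491 -0.2781  0.0853] [ 0.4695 -0.3844  0.08  ] [ 0.6487 -0.2068  0.0881] 0.08542277857622022
scene 12610 (561.2998046875, -297.0168151855469) 91.14161682128906 [ 0.5694 -0.3052  0.0845] [ 0.471  -0.3869  0.08  ] [ 0.6517 -0.2074  0.0887] 0.08459963341430715
tip [ 0.552  -0.3111  0.1342] [ 0.5549 -0.3108  0.1348] 131
top 1349 (577.1998291015625, -262.6412353515625) 82.2972412109375 [ 0.5881 -0.2466  0.084 ] [ 0.5056 -0.3085  0.0801] [ 0.6471 -0.2041  0.09  ] 0.08391755209878204
now [ 0.55495181 -0.29351366  0.38329608] yaw 29.340500447963 tilt 0.033886936057568304
[-0.06, 0.01, -0.09, -0.0, -0.01, 0.01]
```

View pics/s3.png

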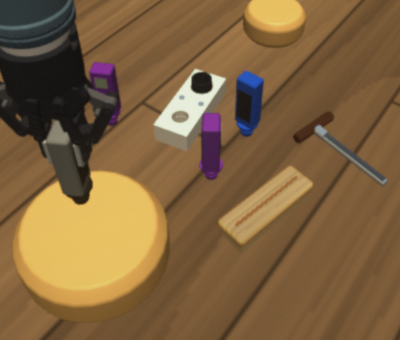

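It hovers over the tomme, tip at crop (82,198), with about 49 mm gap. A small centring move, then hold.

>>> send_rows:
  commands:
    - [[-0.11,0.05,-0.05,0,0,0],[0,0,0,0,0,0],[0,0,0,0,0,0],[0,0,0,0,0,0],[0,0,0,0,0,0],[0,0,0,0,0,0],[0,0,0,0,0,0],[0,0,0,0,0,0]]

```text
time_s: 7.87
eef_pos: [0.5578, -0.2967, 0.3849]
eef_rot: [-0.0, 0.505, 0.863, 0.0]
wrist_force: [-0.3, -0.1, -0.8]
opening: 0.295
grasp_force: 62.4
```

>>> send_rows:
  commands:
    - [[0,0,0,0,0,0],[0,0,0,0,0,0],[0,0,0,0,0,0],[0,0,0,0,0,0],[0,0,0,0,0,0],[0,0,0,0,0,0],[0,0,0,0,0,0],[0,0,0,0,0,0]]

```text
time_s: 8.53
eef_pos: [0.5579, -0.2967, 0.3849]
eef_rot: [-0.0, 0.505, 0.863, -0.0]
wrist_force: [0.1, 0.1, -1.1]
opening: 0.293
grasp_force: 62.4
```

>>> send_rows:
  commands:
    - [[0,0,0,0,0,0],[0,0,0,0,0,0],[0,0,0,0,0,0],[0,0,0,0,0,0],[0,0,0,0,0,0],[0,0,0,0,0,0],[0,0,0,0,0,0],[0,0,0,0,0,0]]

```text
time_s: 9.2
eef_pos: [0.5579, -0.2967, 0.3849]
eef_rot: [0.0, 0.505, 0.863, 0.0]
wrist_force: [-0.2, -0.1, -0.7]
opening: 0.298
grasp_force: 62.4
```

```bash
python3 plan.py 0.4868 0.034 0.386 29.3 14
```

```text
now [ 0.5578735  -0.29671177  0.38488768] yaw 29.276585879292966 tilt 0.0007936302515111882
[0.77, 0.24, -0.0, 0.0, -0.0, -0.0],
[0.77, 0.24, -0.0, 0.0, -0.0, -0.0],
[0.77, 0.24, -0.0, 0.0, -0.0, -0.0],
[0.77, 0.24, -0.0, 0.0, -0.0, -0.0],
[0.77, 0.24, -0.0, 0.0, -0.0, -0.0],
[0.77, 0.24, -0.0, 0.0, -0.0, -0.0],
[0.77, 0.24, -0.0, 0.0, -0.0, -0.0],
[0.77, 0.23, -0.01, 0.0, -0.0, -0.0],
[0.77, 0.24, -0.0, 0.0, -0.0, -0.0],
[0.77, 0.23, -0.01, 0.0, -0.0, -0.0],
[0.77, 0.24, -0.0, 0.0, -0.0, -0.0],
[0.77, 0.23, -0.01, 0.0, -0.0, -0.0],
[0.77, 0.24, -0.0, 0.0, -0.0, -0.0],
[0.76, 0.23, -0.01, 0.0, -0.0, -0.0]
```

>>> send_rows:
  commands:
    - [[0.3,0.09,0,0,0,0],[0.55,0.17,0,0,0,0],[0.77,0.24,0,0,0,0],[0.77,0.24,0,0,0,0],[0.77,0.24,0,0,0,0],[0.77,0.24,0,0,0,0],[0.77,0.24,0,0,0,0],[0.77,0.24,0,0,0,0]]

```text
time_s: 9.87
eef_pos: [0.5214, -0.1269, 0.3849]
eef_rot: [-0.0, 0.505, 0.863, 0.0]
wrist_force: [0.4, -0.9, -1.0]
opening: 0.298
grasp_force: 62.4
```

>>> send_rows:
  commands:
    - [[0.77,0.24,0,0,0,0],[0.77,0.24,0,0,0,0],[0.77,0.24,0,0,0,0],[0.77,0.24,0,0,0,0],[0.77,0.23,0,0,0,0],[0.7,0.21,0,0,0,0],[0.5,0.15,0,0,0,0],[0.25,0.07,0,0,0,0]]

```text
time_s: 10.53
eef_pos: [0.4857, 0.036, 0.385]
eef_rot: [-0.0, 0.505, 0.863, 0.0]
wrist_force: [-0.0, 0.4, -1.3]
opening: 0.295
grasp_force: 62.4
```

>>> send_rows:
  commands:
    - [[0,0,0.4,0,0,0],[0,0,0.6,0,0,0],[0,0,0.6,0,0,0],[0,0,0.3,0,0,0],[0,0,0,0,0,0],[0,0,0,0,0,0],[0,0,0,0,0,0],[0,0,0,0,0,0]]

```text
time_s: 11.2
eef_pos: [0.4873, 0.0336, 0.3291]
eef_rot: [0.001, 0.506, 0.863, 0.0]
wrist_force: [-1.5, -0.6, -1.0]
opening: 0.294
grasp_force: 62.4
```

```bash
python3 plan.py 0.4867 0.0339 0.316 29.3 1
python3 - <<'E'
from h import *
np.set_printoptions(precision=4,suppress=True)
out=[]
for c in ["wrist","scene"]:
    p=imaging.camera(c);cv2.imwrite(f"pics/{c}4.png",p["image"]); out.append(p["image"])
    X,u,v=cloud(p,np.ones((480,640),bool))
    P=X[(np.hypot(X[:,0]-.487,X[:,1]-.034)<.026)&(X[:,2]>.048)&(X[:,2]<.06)]
    print(c,len(P),cv2.minAreaRect((P[:,:2]*1000).astype(np.float32)) if len(P)>5 else "")
    for r in models.regions_of(p,"thermometer")[:1]: 
        Q,_,_=cloud(p,r["region"]);print(r["centre"],np.percentile(Q,2,0),np.percentile(Q,98,0))
a=out[0][100:480,150:550];b=out[1][60:270,200:420]
cv2.imwrite("pics/c4.png",np.hstack([a,cv2.resize(b,(398,380))]))
E
```

```text
now [0.48726439 0.03363764 0.32909556] yaw 29.265893632270505 tilt 0.12183998063719867
[0.02, -0.01, 0.44, 0.02, 0.01, -0.01]
wrist 655 ((484.2304992675781, 39.78728103637695), (35.22700500488281, 22.681190490722656), 30.87078857421875)
[316.0, 334.7] [0.4697 0.0195 0.1145] [0.5006 0.0535 0.205 ]
scene 174 ((488.93548583984375, 33.117103576660156), (34.20955276489258, 37.05961227416992), 37.56413269042969)
[311.1, 283.0] [ 0.5883 -0.1112  0.0122] [ 0.6195 -0.0774  0.1255]
```

View pics/c4.png

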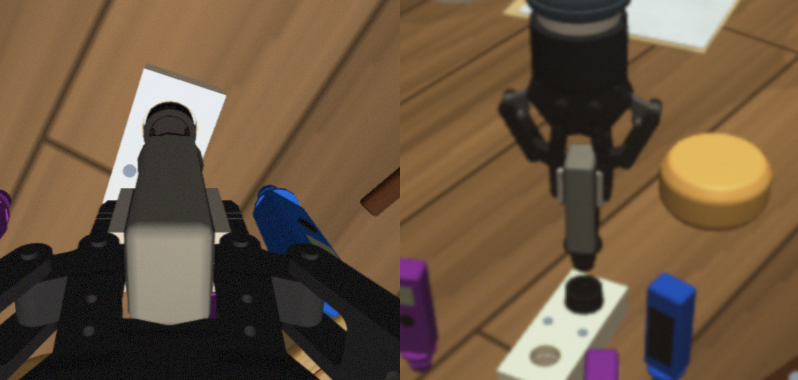

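Nose (crop left ~(170,115), right ~(587,262)) is directly above the cap's mouth. Going down to just above the tongues.

>>> send_rows:
  commands:
    - [[0.02,0,0.2,0.02,0.01,0],[0,0,0.3,0,0,0],[0,0,0.3,0,0,0],[0,0,0.25,0,0,0],[0,0,0.15,0,0,0],[0,0,0,0,0,0],[0,0,0,0,0,0],[0,0,0,0,0,0]]

```text
time_s: 12.07
eef_pos: [0.4865, 0.0343, 0.292]
eef_rot: [-0.001, 0.505, 0.863, -0.001]
wrist_force: [0.1, 0.8, -1.2]
opening: 0.295
grasp_force: 62.4
```

>>> send_rows:
  commands:
    - [[0,0,0.06,0,0,0],[0,0,0.06,0,0,0],[0,0,0.05,0,0,0],[0,0,0.05,0,0,0],[0,0,0.05,0,0,0],[0,0,0.05,0,0,0],[0,0,0,0,0,0],[0,0,0,0,0,0]]

```text
time_s: 12.73
eef_pos: [0.4863, 0.0344, 0.2821]
eef_rot: [-0.001, 0.505, 0.863, -0.001]
wrist_force: [0.1, -0.1, -1.5]
opening: 0.296
grasp_force: 62.3
```

>>> send_rows:
  commands:
    - [[0,0,0.04,0,0,0],[0,0,0.04,0,0,0],[0,0,0.04,0,0,0],[0,0,0,0,0,0]]

```text
time_s: 13.07
eef_pos: [0.4862, 0.0344, 0.2782]
eef_rot: [-0.001, 0.505, 0.863, -0.001]
wrist_force: [-0.5, 0.7, -1.3]
opening: 0.299
grasp_force: 62.3
```

No force yet where resistance was expected, so I'll look before pressing further.

Run:
```python
from h import *
np.set_printoptions(precision=4,suppress=True)
p=imaging.camera("wrist");q=imaging.camera("scene");print(status.get_obs()["wrist_force"])
X,u,v=cloud(q,np.ones((480,640),bool))
P=X[(np.hypot(X[:,0]-.487,X[:,1]-.034)<.03)]
for z in np.arange(.03,.17,.004):
    s=P[(P[:,2]>=z)&(P[:,2]<z+.004)]
    if len(s)>3: print(round(z,3),len(s),s.mean(0),np.ptp(s,axis=0)[:2])
a=p["image"][100:480,150:550];b=q["image"][140:270,230:366]
cv2.imwrite("pics/c5.png",np.hstack([a,cv2.resize(b,(398,380),interpolation=cv2.INTER_CUBIC)]))
```

```text
[-0.0719  0.0591 -0.9467]
0.03 46 [0.4898 0.0274 0.0331] [0.055  0.0501]
0.034 254 [0.4929 0.0265 0.0355] [0.0586 0.0593]
0.038 42 [0.4947 0.0231 0.04  ] [0.0402 0.0321]
0.042 39 [0.4973 0.0252 0.0441] [0.0335 0.0294]
0.046 36 [0.495  0.0217 0.048 ] [0.0321 0.0188]
0.05 41 [0.4965 0.0249 0.052 ] [0.0266 0.0315]
0.054 51 [0.4934 0.0273 0.0562] [0.034  0.0355]
0.058 25 [0.497  0.0254 0.06  ] [0.027  0.0326]
0.062 33 [0.4967 0.021  0.0639] [0.0217 0.0316]
0.066 20 [0.4941 0.0189 0.0676] [0.0223 0.0293]
0.07 38 [0.4969 0.0201 0.072 ] [0.0197 0.026 ]
0.074 25 [0.4964 0.0231 0.0759] [0.0199 0.0388]
0.078 39 [0.4969 0.0218 0.0801] [0.0212 0.0368]
0.082 30 [0.4969 0.0226 0.0839] [0.0194 0.037 ]
0.086 36 [0.4971 0.0224 0.0881] [0.0202 0.0372]
0.09 30 [0.4947 0.0185 0.0924] [0.0251 0.0267]
0.094 36 [0.4972 0.0209 0.0961] [0.0222 0.0254]
0.098 30 [0.4954 0.0193 0.1   ] [0.0231 0.0257]
0.102 34 [0.4967 0.0193 0.1044] [0.023  0.0165]
0.106 42 [0.4953 0.0208 0.1082] [0.0321 0.0252]
0.11 56 [0.4946 0.0225 0.1121] [0.0438 0.0269]
0.114 62 [0.4946 0.0234 0.116 ] [0.0469 0.038 ]
0.118 66 [0.4935 0.0228 0.1201] [0.0474 0.0373]
0.122 60 [0.494 0.023 0.124] [0.0466 0.0364]
0.126 69 [0.4947 0.023  0.1279] [0.0461 0.0359]
0.13 63 [0.4945 0.024  0.1319] [0.0463 0.0367]
0.134 70 [0.4954 0.023  0.1361] [0.0451 0.0286]
0.138 61 [0.4945 0.0217 0.1398] [0.0459 0.0285]
0.142 60 [0.4935 0.0219 0.1442] [0.05   0.0301]
0.146 87 [0.4939 0.023  0.1482] [0.0505 0.0308]
0.15 230 [0.4884 0.0297 0.152 ] [0.0513 0.0391]
0.154 65 [0.4931 0.0293 0.1561] [0.0552 0.0452]
0.158 53 [0.4948 0.0304 0.1597] [0.0556 0.0437]
0.162 28 [0.4942 0.0259 0.1636] [0.0427 0.0441]
0.166 22 [0.4984 0.0258 0.1682] [0.0418 0.0406]
```

View pics/c5.png

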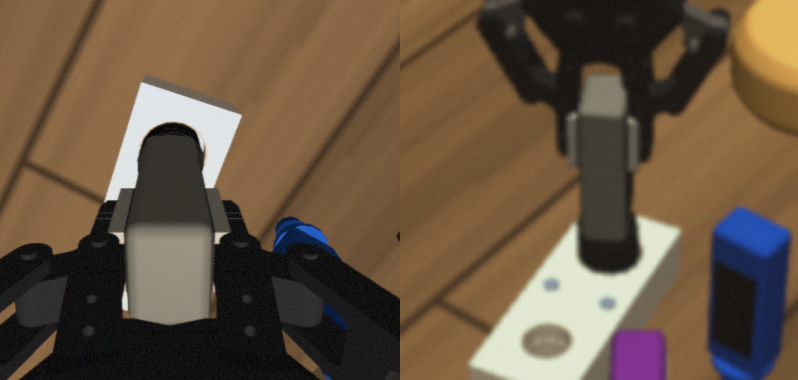

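The nose is in the cap and the collar is near the rim. The body top at 0.152 m implies the lens is about 25–26 mm deep, so it has probably clicked. Pressing on until the hard stop.

>>> send_rows:
  commands:
    - [[0,0,0.03,0,0,0],[0,0,0.03,0,0,0],[0,0,0,0,0,0]]

```text
time_s: 13.42
eef_pos: [0.4865, 0.0343, 0.2775]
eef_rot: [-0.001, 0.505, 0.863, -0.001]
wrist_force: [-1.7, 0.1, 4.6]
opening: 0.295
grasp_force: 62.9
```

>>> send_rows:
  commands:
    - [[0,0,0.03,0,0,0],[0,0,0.03,0,0,0],[0,0,0,0,0,0]]

```text
time_s: 13.67
eef_pos: [0.4867, 0.0343, 0.2774]
eef_rot: [-0.001, 0.505, 0.863, -0.001]
wrist_force: [-8.1, 0.5, 20.3]
opening: 0.298
grasp_force: 65.1
```

>>> send_rows:
  commands:
    - [[0,0,0.03,0,0,0],[0,0,0,0,0,0],[0,0,0,0,0,0],[0,0,0,0,0,0],[0,0,0,0,0,0],[0,0,0,0,0,0],[0,0,0,0,0,0],[0,0,0,0,0,0]]

```text
time_s: 14.33
eef_pos: [0.4868, 0.0343, 0.2774]
eef_rot: [-0.001, 0.505, 0.863, -0.001]
wrist_force: [-10.5, -0.2, 28.2]
opening: 0.299
grasp_force: 66.2
```

>>> send_rows:
  commands:
    - [[0,0,0,0,0,0],[0,0,0,0,0,0],[0,0,0,0,0,0],[0,0,0,0,0,0],[0,0,0,0,0,0],[0,0,0,0,0,0]]

```text
time_s: 14.83
eef_pos: [0.4868, 0.0343, 0.2774]
eef_rot: [-0.001, 0.505, 0.863, -0.001]
wrist_force: [-10.8, 0.7, 28.6]
opening: 0.298
grasp_force: 66.2
```

>>> send_rows:
  commands:
    - [[0,0,-0.08,0,0,0],[0,0,-0.1,0,0,0],[0,0,-0.2,0,0,0],[0,0,-0.3,0,0,0],[0,0,-0.3,0,0,0],[0,0,-0.4,0,0,0],[0,0,-0.5,0,0,0],[0,0,-0.5,0,0,0]]

```text
time_s: 15.5
eef_pos: [0.4864, 0.0344, 0.3467]
eef_rot: [-0.001, 0.505, 0.863, -0.001]
wrist_force: [-0.9, -0.2, -0.7]
opening: 0.295
grasp_force: 62.1
```

>>> send_rows:
  commands:
    - [[0,0,-0.5,0,0,0],[0,0,-0.4,0,0,0],[0,0,-0.2,0,0,0],[0,0,0,0,0,0],[0,0,0,0,0,0],[0,0,0,0,0,0],[0,0,0,0,0,0],[0,0,0,0,0,0]]

```text
time_s: 16.17
eef_pos: [0.4863, 0.0344, 0.3777]
eef_rot: [-0.002, 0.505, 0.863, -0.001]
wrist_force: [-0.2, 0.4, -1.7]
opening: 0.3
grasp_force: 62.2
```

```bash
python3 plan.py 0.4868 0.0343 0.38 29.3 1
python3 - <<'E'
from h import *
p=imaging.camera("wrist");q=imaging.camera("scene");print(status.get_obs()["wrist_force"])
a=p["image"][100:480,150:550];b=q["image"][100:300,220:430]
cv2.imwrite("pics/c6.png",np.hstack([a,cv2.resize(b,(399,380),interpolation=cv2.INTER_CUBIC)]))
E
```

```text
now [0.48632314 0.03436385 0.37773107] yaw 29.276015761148965 tilt 0.22271646933313494
[-0.01, 0.01, -0.08, -0.03, -0.02, -0.0]
[-0.47558191  0.36363286 -1.10363821]
```

View pics/c6.png

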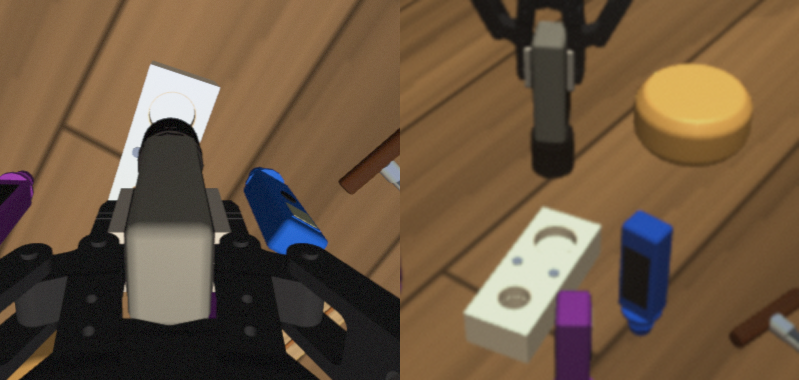

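The capped thermometer is up (cap at right crop (552,155)) and the well at (556,237) is empty. Letting it settle, then handing in.

>>> send_rows:
  commands:
    - [[0,0,0,0,0,0],[0,0,0,0,0,0],[0,0,0,0,0,0],[0,0,0,0,0,0],[0,0,0,0,0,0],[0,0,0,0,0,0],[0,0,0,0,0,0],[0,0,0,0,0,0]]

```text
time_s: 16.93
eef_pos: [0.4866, 0.0343, 0.3786]
eef_rot: [-0.001, 0.505, 0.863, -0.001]
wrist_force: [-0.2, -0.1, -1.2]
opening: 0.292
grasp_force: 62.2
```

```bash
python3 -c "
from bench import ctrl
print(ctrl.hand_in())"
```

```text
the job is handed in; nothing more can be done
None
```

The job is handed in at about 17 s: the thermometer was held still about 5 cm above the middle of the tomme for over a second, pressed into its cap at about 28 N (the click itself wasn't seen in the force readings, but the cap stayed on when lifted), and is now held upright and still above the block.

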